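# Hook the key drawer open to its stop

### The job

Pick up the hook tool, drop its tip into the steel ring on the drawer of the mint green key organiser and, with the tool alone, draw the drawer out until it comes up firmly against its hidden rubber stop; keep it pulled against the stop with about 10 to 15 N for a second, and never load the ring or the organiser with more than 20 N. Then unhook, lay the tool back on the cork mat the way it lay (flat on its handle, tip down) and let go, leaving the drawer open with the bike key still in it. Do not touch the organiser with the gripper, and leave the bird, the key cover and the hair clip where they are.

Things in the scene. Friction and masses are not known exactly. Their poses are not given: they have to be found in the camera images.
- organiser: Mint green painted metal key organiser, fixed to the table: a low box 130 deep x 240 wide x 71 mm high with a slim drawer, and at its back (+x side) an upright panel up to 166 mm with a row of steel pegs. Origin: centre of its underside on the table. Its front, where the drawer comes out, looks along its own -x; y across its width; z up.
- drawer (a joint): How far the drawer is out, in m; 0 is shut, it grows as the drawer slides towards the organiser's -x; it starts 0 to 12 mm out. It slides under 2 to 4 N of pull. Somewhere between 55 and 88 mm (different every time and not to be seen) it meets a rubber stop, springy at about 4 N per mm; beyond about 6 mm of give that stop is solid. With about 10 N of pull or more at the stop it stands still. When the pull is let off the rubber pushes it back by up to 4 mm.
- ring (a point): Round steel wire ring fixed to the middle of the drawer front, lying flat (its hole is vertical). Wire 5 mm thick, hole 18 mm wide. This point: centre of the hole, at half the wire's thickness, 48 mm above the table and 17 mm in front of the drawer front; axes as the organiser's. It travels with the drawer. Free above and below.
- drawer_floor (a point): Middle of the drawer's inner floor (inside 109 x 194 mm, walls 25 mm high above it); axes as the organiser's; moves with the drawer. Drawer front plate is 212 mm wide.
- hook: Hook tool, loose, 90 g: dark wooden handle 80 long x 18 wide x 32 mm high, standing on its underside, with a 6 mm steel rod leaving its front end at 26 mm height along +x and bent down at x = 100 mm to a tip. Origin: centre of the handle's underside. x: along the handle to the rod; z up. Grip it across its 18 mm width at the origin, firmly (60 N or more).
- hook_tip (a point): Lowest point of the downward tip, at (97, 0, 2) mm in the hook tool's frame; the tip leans 3 mm back towards the handle and is 6 mm thick. The underside of the rod is 21 mm above it.
- mat: Cork mat fixed on the table, 240 (x) x 150 (y) x 3 mm thick, on which the hook tool lies. Origin: centre of its underside.
- bike_key: Loose bike key in the drawer: black round bow 24 mm wide and 6 mm thick with a 30 mm steel blade along its +x. Origin: underside of the bow's centre.
- bird: Loose white ceramic bird ornament, 50 mm wide, 61 mm high, standing on the table. Origin: centre of its foot. z up.
- key_cover: Loose orange hard silicone key cover, 60 x 34 x 14 mm, lying on the table. Origin: centre of its underside.
- hair_clip: Loose black plastic hair clip, 60 x 20 x 16 mm, lying on the table. Origin: centre of its underside.
Mind the look-alikes: they are no part of the job. Of the things that look like the hook, the middle-sized one is meant.

How it is judged:
By the outcome, as a careful person would: the job done as asked, in the order asked, and still so for the second after the job is handed in, with the robot touching nothing.
It also fails if it takes over 56 s, if anything falls off the work surface, if the arm or the gripper's body presses on something with over 40 N, if the wrist force passes 120 N, or if a joint passes its speed limit or range.

### The arm

A 7-joint arm with a two-finger parallel gripper is mounted at the origin on the work surface. World frame = base frame: x ahead of the robot, y to its left, z up, the work surface at z = 0. Lengths are in m, angles in rad, forces in N, time in s.
With the tool pointing down it reaches from about 0.425 to 0.825 m from the base axis. Payload 3.6 kg.
Tool frame: the origin (TCP) lies where the fingers leave the gripper's body, on its centre line; the fingertips stand 73 mm ahead of it and the grasp point (between the pads) lies 54 mm ahead of it; x points along the fingers, y is the direction in which the jaws open and shut, and the axes are right-handed (so a half turn about x gives the same grasp; the last joint's range is limited). The gripper opens to 85 mm and grips with 20 to 120 N. Pads are 22 mm wide; open, the fingers measure 114 mm over their backs; the gripper's body (76 mm by 85 mm) begins 54 mm behind the grasp point. The pads swing forward as they close: fully open they stand 13 mm farther back than shut.
Start: joints at [-1.194, 0.615, -0.013, 1.423, 0.008, 1.103, -0.04], TCP at [0.255, 0.598, 0.304] pointing down, gripper open.
Joint ranges: [-3.12, 3.12], [-0.3, 2.06], [-1.34, 1.32], [0.26, 2.42], [-1.36, 4.5], [0.01, 1.98], [-2.84, 2.84]. Speed limits (rad/s): [2.79, 2.79, 3.14, 3.14, 3.14, 3.14, 3.14].

### API

Orientations are given as a unit quaternion [x, y, z, w].
In Python, from station import arm, snapshot, camera_info, ticket gives the robot as it stands. Calls block until the motion is done:
- arm.movep(position, orientation): joint-space move of the TCP to a pose.
- arm.line_to(position, velocity=0.15, ori=None): straight line of the TCP; ori=None keeps the orientation; velocity is the mean speed in m/s.
- arm.move_j(angles): joint-space move.
- arm.move_gripper(opening, effort=None): opening from 0.0 (shut) to 1.0 (fully open); effort is the grip in N (None keeps the last); returns when the fingers have stopped.
- arm.pause(seconds).
- arm.ik(position, orientation): joint angles nearest the present ones, or None.
- snapshot(name): name is "scene" or "top" or "wrist"; returns the picture (384x512x3 uint8, blue, green, red); there is no depth.
- camera_info(name): a dict with "fx", "fy", "cx", "cy" (pixels), "R" (3x3) and "t" (3): a world point X has camera coordinates R X + t; the wrist camera has in their place "T_tool_cam" (4x4, takes a point from camera to tool coordinates, whose origin is the TCP and whose axes are the tool frame's). Camera axes: x right, y down, z forward; pixel columns grow to the right and rows downward; lengths in m; the calibration is good to about 2 mm. A picture is of the moment at which its call begins: read the wrist's pose just before it. camera_info takes no time and is no camera call.
A pose or a line that the arm cannot do raises arm.MotionError and nothing moves.
- ticket.finish_job(): hands the job in, once; it reports no verdict.
Readings, each from a call of its own:
- arm.read_time(): time.
- arm.read_joint_positions(): joint angles.
- arm.read_dq(): joint speeds.
- arm.read_effort(): joint torques, N m.
- arm.read_tool_pos(): TCP position.
- arm.read_eef_rot(): TCP orientation.
- arm.read_ft_force(): force on the tool from outside, world axes, zero at the start.
- arm.read_wrist_torque(): the same for the moment, N m.
- arm.read_opening(): opening from 0.0 (shut) to 1.0 (fully open).
Only numpy, scipy, OpenCV 4.12 (cv2) and the standard library are available. Lean on these libraries where they do the work, as an engineer would, in place of code of your own. Each camera call takes 0.05 s, during which the arm holds its last target. There are 200 camera calls.

## Working session

There is one attempt and no reset: what is moved stays moved. The work goes in short steps, each a Python script; the robot and the scene stay as the last script left them, time stands still between calls to the robot, and variables do not carry over. Pictures are saved under pics/ and viewed, on a budget of 10 in all, crops included, one or two more only if the job needs it, and the job is handed in when it is done.

```bash
ls; mkdir -p pics; python3 - <<'E'
from station import arm,snapshot,camera_info
import cv2
for n in("top","scene"):
    im=snapshot(n); cv2.imwrite(f"pics/{n}0.png",im)
    cv2.imwrite(f"pics/{n}0b.png",cv2.resize(im,(800,600),interpolation=cv2.INTER_CUBIC))
    print(camera_info(n))
print(camera_info("wrist"),arm.read_eef_rot(),arm.read_tool_pos(),arm.read_time())
E
```

```text
pics
{'fx': 415.952855330882, 'fy': 415.952855330882, 'cx': 254.02800753478792, 'cy': 188.99217270580982, 'R': array([[ 0.01939002, -0.99976755, -0.00942724],
       [-0.99353219, -0.01821223, -0.11208081],
       [ 0.11188307,  0.01153951, -0.99365438]]), 't': array([0.09748919, 0.55695894, 1.0990427 ])}
{'fx': 356.5594476776054, 'fy': 356.5594476776054, 'cx': 254.9879391984881, 'cy': 197.00593308683227, 'R': array([[ 0.81661764,  0.57700015,  0.01436891],
       [ 0.42641677, -0.58634818, -0.68874128],
       [-0.38897863,  0.56856542, -0.72486481]]), 't': array([-0.51859924, -0.12166562,  1.03387608])}
{'fx': 323.0535931066074, 'fy': 323.0535931066074, 'cx': 256.7273988909248, 'cy': 191.90524387057428, 'T_tool_cam': array([[ 8.20027903e-04, -3.00473026e-01,  9.53789960e-01,
        -7.08028568e-02],
       [ 9.99999064e-01, -7.98593022e-04, -1.11133776e-03,
         2.69635357e-05],
       [ 1.09561703e-03,  9.53789978e-01,  3.00472090e-01,
        -7.59928772e-02],
       [ 0.00000000e+00,  0.00000000e+00,  0.00000000e+00,
         1.00000000e+00]])} [ 0.14098035  0.69289713 -0.14259552  0.69259269] [0.25519999 0.59724243 0.30284466] 0.1
```

View pics/top0b.png

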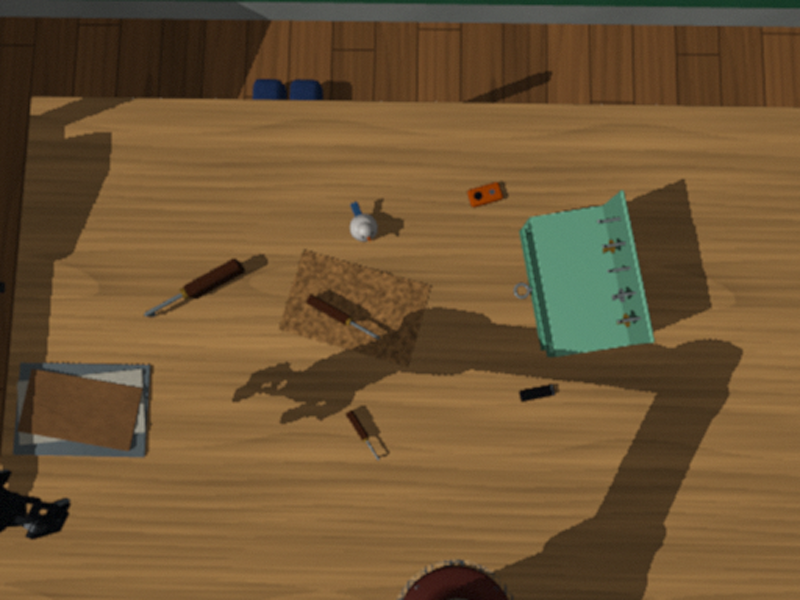

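View pics/scene0b.png

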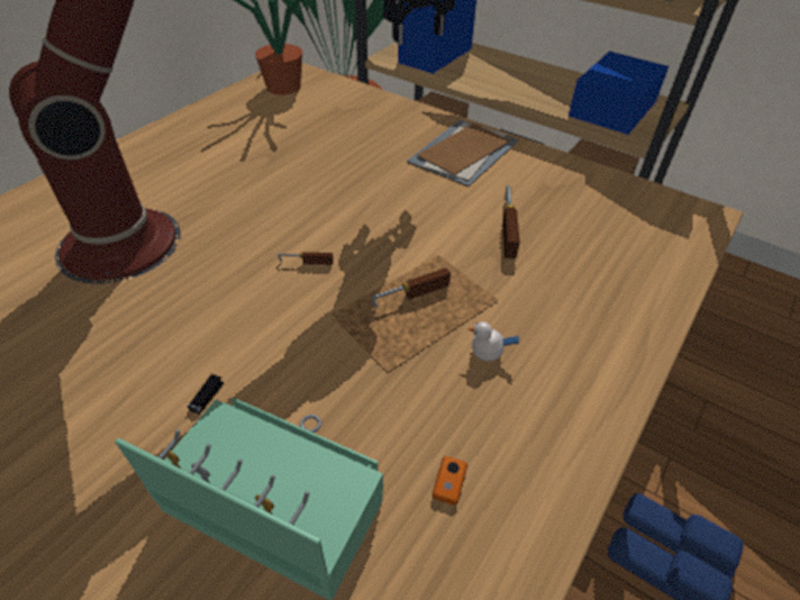

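The top view (800x600) shows the meant hook on the mat: handle (310,298)-(350,320), tip near (377,339). The ring is at (521,291), the organiser's front faces left and the drawer is nearly shut. The larger and smaller look-alikes are off the mat. The scene view agrees.

```bash
cat > h.py <<'E'
from station import arm,snapshot,camera_info,ticket
import numpy as np,cv2
from scipy.spatial.transform import Rotation as Ro
def ori(yaw):  # tool down, tool z along heading yaw
    x=np.array([0,0,-1.]);z=np.array([np.cos(yaw),np.sin(yaw),0]);y=np.cross(z,x)
    return Ro.from_matrix(np.c_[x,y,z]).as_quat()
def wcam():
    c=camera_info("wrist");R=Ro.from_quat(arm.read_eef_rot()).as_matrix();T=np.eye(4);T[:3,:3]=R;T[:3,3]=arm.read_tool_pos()
    M=np.linalg.inv(T@c["T_tool_cam"]);c["R"]=M[:3,:3];c["t"]=M[:3,3];return c
def ray(c,u,v,z,s=1.0): # s: picture scale
    d=c["R"].T@np.array([(u/s-c["cx"])/c["fx"],(v/s-c["cy"])/c["fy"],1]);o=-c["R"].T@c["t"]
    return o+d*(z-o[2])/d[2]
def proj(c,X):
    p=c["R"]@np.array(X)+c["t"];return np.array([c["fx"]*p[0]/p[2]+c["cx"],c["fy"]*p[1]/p[2]+c["cy"]])
def shot(name,box=None,s=1.5625):
    c=wcam();im=snapshot("wrist");np.savez(f"pics/{name}.npz",**{k:c[k] for k in c})
    cv2.imwrite(f"pics/{name}_raw.png",im);cv2.imwrite(f"pics/{name}.png",cv2.resize(im,None,fx=s,fy=s,interpolation=cv2.INTER_CUBIC))
    return c
E
python3 - <<'E'
from h import *
c=camera_info("top");s=1.5625
a=ray(c,310,298,.035,s);b=ray(c,350,320,.035,s);t=ray(c,377,339,.03,s);r=ray(c,521,291,.048,s)
f1=ray(c,524,230,.071,s);f2=ray(c,546,352,.071,s)
d=b-a;yaw=np.arctan2(*(t-a)[1::-1]);f=f2-f1
print(a,b,t,r,f1,f2,yaw,np.arctan2(f[1],f[0])-np.pi/2,arm.read_time())
print([np.round(ray(c,u,v,z,s),3) for u,v,z in((363,228,.04),(486,195,.014),(539,393,.016))])
h=(a+b)/2;q=ori(yaw)
P=[h[0],h[1],.27]
print(arm.ik(P,q),arm.ik([P[0],P[1],.08],q),h)
org=np.arctan2(f[1],f[0]);print(org)
for y in(org,org+np.pi):print(arm.ik([r[0]+.0,r[1]+.1,.15],ori(y)))
E
```

```text
[0.54717523 0.25874659 0.035     ] [0.51021029 0.18820392 0.035     ] [0.47852171 0.14097794 0.03      ] [ 0.56450113 -0.10458827  0.048     ] [ 0.66593333 -0.10572522  0.071     ] [ 0.46048115 -0.14164474  0.071     ] -2.098586510517378 -4.539306776364145 0.1
[array([0.671, 0.169, 0.04 ]), array([ 0.741, -0.048,  0.014]), array([ 0.391, -0.141,  0.016])]
[-0.70857012  0.56049971  0.42882715  1.70435026 -0.27781927  0.9373179
 -0.69965267] [-0.61149049  0.81795893  0.28026742  1.84575112 -0.40750014  0.53441561
 -0.58928577] [0.52869276 0.22347525 0.035     ]
-2.9685104495692487
[-0.40041953  0.75727231  0.60669184  1.84640872 -0.62251742  0.73651379
 -0.84233697]
[ 0.05023715  0.68064166 -0.12694434  1.83176121  0.13426889  0.63745612
  1.58711861]
```

```bash
python3 - <<'E'
from h import *
arm.movep([.565,-.085,.27],ori(-1.398));shot("ring1")
arm.movep([.529,.223,.24],ori(-2.09));shot("hook1");print(arm.read_time())
E
```

```text
4.0417
```

View pics/ring1.png

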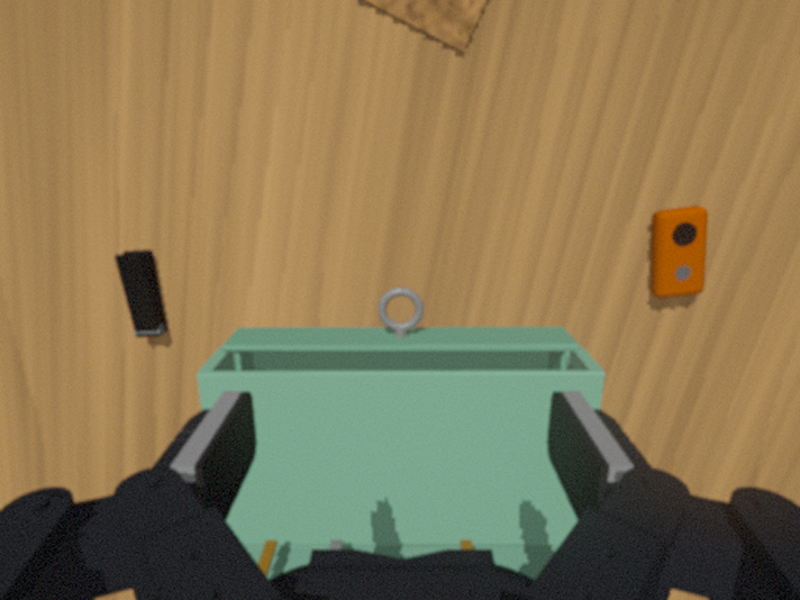

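View pics/hook1.png

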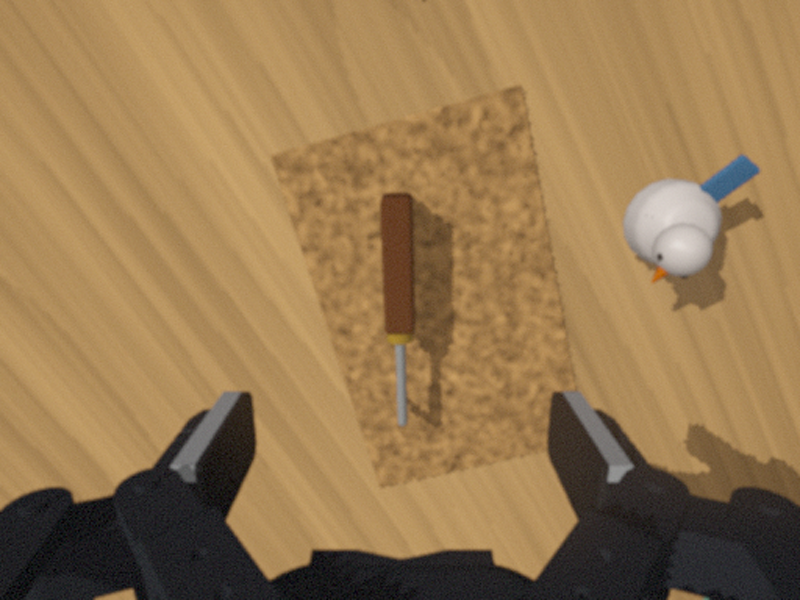

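```bash
python3 - <<'E'
from h import *
s=1.5625
c=np.load("pics/hook1.npz")
a=ray(c,396.5,195.5,.035,s);b=ray(c,400,334,.035,s);e=ray(c,402.3,424,.030,s)
print("handle",a,b,"len",np.linalg.norm(b-a),"yaw",np.arctan2(*(b-a)[1::-1]),np.arctan2(*(e-a)[1::-1]),"mid",(a+b)/2,"rodend",e,np.linalg.norm((e-(a+b)/2)[:2]))
c=np.load("pics/ring1.npz")
r=ray(c,401,310,.048,s);l=ray(c,200,373,.071,s);R=ray(c,603,373,.071,s)
print("ring",r,"body edge",l,R,np.linalg.norm(l-R))
d=(R-l)[:2];ya=np.arctan2(d[1],d[0])-np.pi/2;print("yaw",ya)
ux=np.array([np.cos(ya),np.sin(ya)]);print("ring before body front",(r-(l+R)/2)[:2]@ux,(r-(l+R)/2)[:2]@[-ux[1],ux[0]])
E
```

```text
handle [0.55255413 0.26434274 0.035     ] [0.51429506 0.19412498 0.035     ] len 0.07996430245453162 yaw -2.06968723000285 -2.0699305571790965 mid [0.5334246  0.22923386 0.035     ] rodend [0.48407679 0.13873745 0.03      ] 0.10307669683130255
ring [ 0.56968914 -0.10554483  0.048     ] body edge [ 0.45886118 -0.15682196  0.071     ] [ 0.69191345 -0.11577317  0.071     ] 0.23663973358515172
yaw -1.3964490892292745
ring before body front -0.03127495773867394 -0.0002772631875787015
```

```bash
python3 - <<'E'
from h import *
q=ori(-2.0698);p=[.5334,.2292]
arm.move_gripper(.7,90)
arm.movep(p+[.15],q);arm.line_to(p+[.079],.08)
print(arm.read_tool_pos(),arm.read_ft_force())
arm.move_gripper(0,90);print(arm.read_opening(),arm.read_tool_pos(),arm.read_ft_force())
arm.line_to(p+[.16],.08);print(arm.read_ft_force())
qy=-1.3965;u=np.array([np.cos(qy),np.sin(qy)]);r=np.array([.5697,-.1055])
# tip (x=98 of hook) back 0 at ring, high
T=r-.098*u
arm.movep([*T,.165],ori(qy));shot("over");print(arm.read_tool_pos(),arm.read_time(),arm.read_ft_force())
c=wcam()
for n,X in(("tip",[*(T+.097*u),.165-.054-.022+.002]),("ring",[*r,.048])):print(n,proj(c,X)*1.5625)
E
```

```text
[0.53377433 0.22925116 0.0793879 ] [ 0.07541124  0.58900473 -0.26123439]
0.19476540195418174 [0.53368045 0.22927855 0.07962001] [-0.1716377   0.0677496   3.75597292]
[ 0.59121654 -0.0889231  -0.46727935]
[ 0.55277176 -0.00660056  0.16458032] 8.5333 [ 0.2479404   0.13060908 -1.52204142]
tip [397.95594502 629.169214  ]
ring [398.62067549 544.49531665]
```

View pics/over.png

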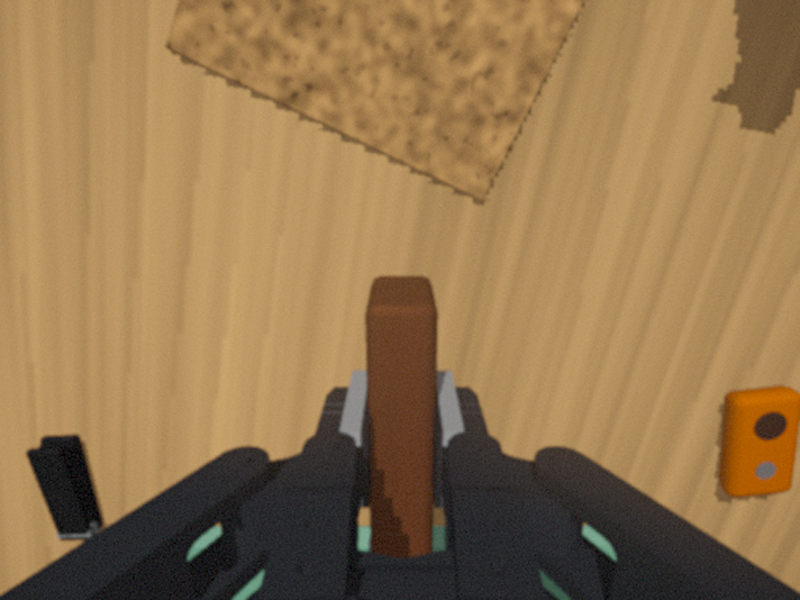

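```bash
python3 - <<'E'
from h import *
p=arm.read_tool_pos();f0=np.array(arm.read_ft_force())
r=np.array([.5697,-.1055]);qy=-1.3965;T=r-.098*np.array([np.cos(qy),np.sin(qy)])
for z in np.r_[.14,np.arange(.133,.1115,-.003),.112]:
    arm.line_to([*T,z],.04);f=np.array(arm.read_ft_force())-f0
    if np.abs(f).max()>2: print("contact",z,f);break
print(arm.read_tool_pos(),f,arm.read_time())
ims=[]
for n,X in(("top",[*r,.05]),("scene",[*r,.05])):
    c=camera_info(n);u,v=np.int32(proj(c,X));print(n,u,v)
    im=snapshot(n);cv2.imwrite(f"pics/{n}1_raw.png",im)
    ims.append(cv2.resize(im[v-38:v+38,u-25:u+25],None,fx=8,fy=8,interpolation=cv2.INTER_CUBIC)[:600])
cv2.imwrite("pics/hooked.png",np.hstack(ims))
E
```

```text
[ 0.55274918 -0.00900548  0.11205229] [-0.07956812 -0.43968012  1.20906129] 11.6333
top 333 184
scene 198 271
```

View pics/hooked.png

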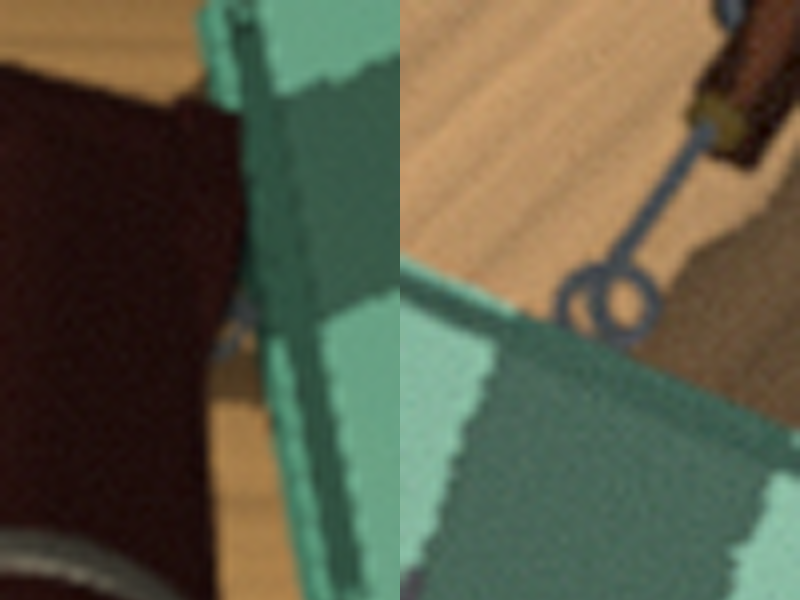

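In the scene crop the tip goes down inside the ring, seen at about (610,305). I'll pull now with force feedback.

```bash
cat > pull.py <<'E'
from h import *
qy=-1.3965;u=np.array([np.cos(qy),np.sin(qy)]);T=np.array([.5697,-.1055])-.098*u
f0=np.array(arm.read_ft_force());log=[];s=0
def F():
    return np.mean([np.array(arm.read_ft_force())-f0 for _ in range(3)],0)
def go(s,v=.03): arm.line_to([*(T-s*u),.112],v)
while s<.115:
    f=F();a=f[:2]@u
    log.append((round(s*1e3,1),*np.round([a,f[:2]@[-u[1],u[0]],f[2]],1)))
    if np.linalg.norm(f)>15.5 or a>11.5: break
    s+=.0015 if a<5.5 else .0004
    go(s)
print(log[::3],log[-8:])
# hold
t0=arm.read_time();h=[]
while s<.115 and arm.read_time()-t0<2.2:
    arm.pause(.12);a=F()[:2]@u;h.append(round(float(a),1))
    if a<11.8: s+=.0002;go(s)
    elif a>13.3: s-=.0002;go(s)
print(h,s,arm.read_tool_pos(),F(),arm.read_time())
E
python3 pull.py
```

```text
[(0.0, np.float64(0.0), np.float64(0.0), np.float64(0.0)), (4.5, np.float64(0.0), np.float64(-0.1), np.float64(-0.0)), (9.0, np.float64(-0.4), np.float64(-0.8), np.float64(0.1)), (13.5, np.float64(1.8), np.float64(-0.4), np.float64(1.4)), (18.0, np.float64(1.2), np.float64(-0.8), np.float64(1.1)), (22.5, np.float64(0.7), np.float64(-1.8), np.float64(-0.6)), (27.0, np.float64(1.4), np.float64(-0.8), np.float64(0.6)), (31.5, np.float64(1.4), np.float64(-1.6), np.float64(0.3)), (36.0, np.float64(1.5), np.float64(-1.9), np.float64(0.2)), (40.5, np.float64(1.0), np.float64(-1.1), np.float64(-0.1)), (45.0, np.float64(0.8), np.float64(-0.8), np.float64(0.7)), (49.5, np.float64(1.4), np.float64(-0.6), np.float64(-0.3)), (54.0, np.float64(1.7), np.float64(-1.2), np.float64(-0.1)), (58.5, np.float64(0.9), np.float64(-0.7), np.float64(0.1)), (61.9, np.float64(7.0), np.float64(-1.1), np.float64(-0.9)), (63.1, np.float64(7.3), np.float64(-1.5), np.float64(-1.5)), (64.3, np.float64(8.1), np.float64(-0.4), np.float64(-2.5)), (65.5, np.float64(10.6), np.float64(-0.9), np.float64(-3.5)), (66.7, np.float64(12.1), np.float64(-0.1), np.float64(-2.9))] [(63.9, np.float64(8.6), np.float64(-0.8), np.float64(-2.2)), (64.3, np.float64(8.1), np.float64(-0.4), np.float64(-2.5)), (64.7, np.float64(9.1), np.float64(-0.7), np.float64(-2.6)), (65.1, np.float64(10.5), np.float64(-1.2), np.float64(-3.2)), (65.5, np.float64(10.6), np.float64(-0.9), np.float64(-3.5)), (65.9, np.float64(10.4), np.float64(-0.3), np.float64(-2.7)), (66.3, np.float64(10.9), np.float64(-1.0), np.float64(-3.1)), (66.7, np.float64(12.1), np.float64(-0.1), np.float64(-2.9))]
[11.6, 11.5, 12.4, 11.0, 12.4, 12.4, 13.1, 11.7, 12.8, 12.2, 12.9] 0.06750000000000003 [0.54217854 0.05200427 0.11188806] [  1.51928674 -12.85796882  -3.47477394] 27.5167
```

```bash
cat > unhook.py <<'E'
from h import *
qy=-1.3965;u=np.array([np.cos(qy),np.sin(qy)]);T=np.array([.5697,-.1055])-.098*u
s=.0675;L=[]
def F(): return np.mean([np.array(arm.read_ft_force()) for _ in range(3)],0)
f1=F()[:2]@u;n=0
while n<5 and s>.052:
    s-=.001;arm.line_to([*(T-s*u),.112],.02);f=F();a=f[:2]@u;L.append((round(s*1e3,1),round(float(a),1)))
    if f1-a>11: n+=1
    if f1-a>14.5: print("push");break
print(f1,L,F())
f0=F()
for z in np.r_[np.arange(.115,.136,.004),.17]:
    arm.line_to([*(T-s*u),z],.05);f=F()-f0
    if np.linalg.norm(f)>3: print("contact",z,f);break
print(z,f,s,arm.read_time())
cv2.imwrite("pics/un.png",np.hstack([cv2.resize(snapshot("top")[90:260,250:450],None,fx=2,fy=2),cv2.resize(snapshot("scene")[180:350,70:270],None,fx=2,fy=2)]))
E
python3 unhook.py
```

```text
13.180255485900071 [(66.5, 11.5), (65.5, 9.8), (64.5, 9.0), (63.5, 7.5), (62.5, 6.7), (61.5, 5.8), (60.5, 5.0), (59.5, 4.4), (58.5, 2.9), (57.5, 1.0), (56.5, 0.2), (55.5, -0.1), (54.5, 0.0), (53.5, -0.4)] [ 0.52945088  0.48244466 -0.83637504]
0.17 [-0.1280859  -1.04830084 -0.14346729] 0.05349999999999999 33.3667
```

View pics/un.png

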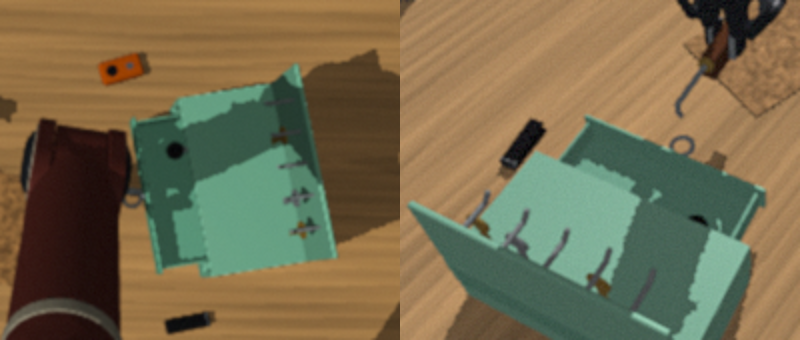

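The drawer stands open with the key in it, the ring is free, and the other things haven't moved. Next I'll carry the tool back over the mat and check how it sits in the grip.

```bash
python3 - <<'E'
from h import *
q=ori(-2.0698);p=[.5334,.2292]
arm.movep(p+[.16],q);arm.line_to(p+[.1],.1);arm.pause(.3);print(arm.read_tool_pos(),arm.read_ft_force(),arm.read_time())
shot("back");b=cv2.imread("pics/back_raw.png");a=cv2.imread("pics/over_raw.png")
cv2.imwrite("pics/cmp.png",np.hstack([cv2.resize(i[150:384,190:320],None,fx=2.5,fy=2.5,interpolation=cv2.INTER_CUBIC) for i in(a,b)]))
E
```

```text
[0.53361692 0.22938064 0.10053383] [ 0.53316152 -0.4751171  -0.73129687] 35.3083
```

View pics/cmp.png

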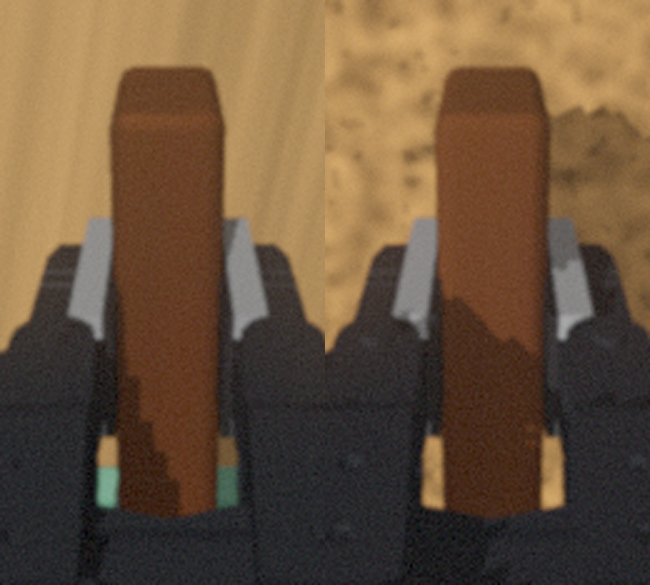

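The tool sits in the grip the same as before, with no tilt, so I'll lower it until it touches, release and retreat.

```bash
python3 - <<'E'
from h import *
p=[.5334,.2292]
f0=np.array(arm.read_ft_force());arm.line_to(p+[.083],.06)
for z in np.arange(.082,.0765,-.0005):
    arm.line_to(p+[z],.03);f=np.array(arm.read_ft_force())-f0
    if f[2]>2.5: break
print(z,f,arm.read_tool_pos())
arm.move_gripper(.5);arm.pause(.2);arm.line_to(p+[.17],.1)
arm.movep([.5334,.2292,.24],ori(-2.09));shot("placed")
arm.movep([.45,.33,.3],ori(-2.09))
cv2.imwrite("pics/end_top.png",cv2.resize(snapshot("top"),(800,600)));print(arm.read_time())
E
```

```text
0.079 [ 0.27384857 -0.15040064  7.03389708] [0.53350223 0.22919624 0.07961277]
40.2833
```

View pics/placed.png

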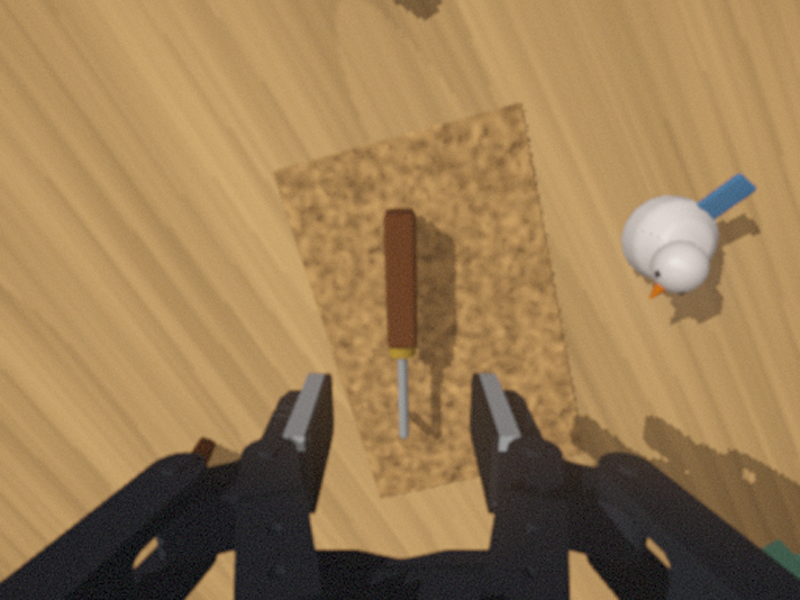

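View pics/end_top.png

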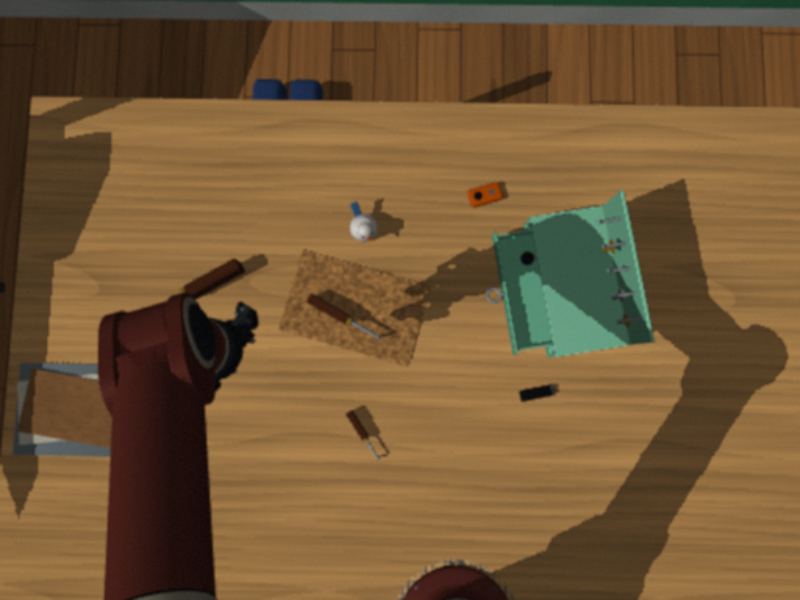

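```bash
python3 -c "
from h import *
ticket.finish_job();print(arm.read_time())"
```

```text
the job is handed in; nothing more can be done
the job is handed in; nothing more can be done
```

The drawer is open against its stop's rest position with the bike key still in it. The hook tool is back on the cork mat, and I handed the job in at about 40 s.

- **Pull:** I dropped the tip into the ring and drew the drawer out. It slid at about 1–2 N, a little under the stated 2–4 N, until the force rose sharply at the stop. I then held it there for about 2.2 s at readings of 11.0–13.1 N. The highest pull I read was 13.2 N, with up to about 3.5 N downward.
- **Unhooking:** I eased forward until the pull was gone and lifted clear, with no contact above about 1 N.
- **Putting back:** The tool lies flat on its handle with its tip down. The gripper let go within 1 mm of where it picked the tool up. It pressed the mat with about 7 N on touchdown, a bit more than the 2.5 N I aimed for.
- **Last pictures:** The bird, key cover, hair clip and look-alikes appear unmoved, and the arm is clear of everything.
- **Drawer travel:** The arm gave about 5 mm under load, so commanded travel overstates it. In the top view the ring moved roughly 46 mm from an already part-open start, which I estimate puts the stop at around 60 mm. I did not measure that directly.

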